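Load the collar tray and latch the slide

ROBOT

A 6-joint arm with a two-finger parallel gripper is mounted at the origin on a cart in front of the work surface, level with it; the furniture and walls round the work are solid. World frame = base frame: x ahead of the robot, y to its left, z up, the work surface at z = 0. Lengths are in m, angles in degrees, forces in N, time in s.
With the tool pointing down it reaches from about 0.3 to 0.75 m from the base axis. Payload 8.5 kg.
Tool frame: the origin (TCP) lies midway between the tips of the shut fingers; the grasp point (between the pads) lies 19 mm behind it (env.grip_depth is the distance from the TCP to the grasp point, in m); y points along the fingers, x is the direction in which the jaws open and shut, and the axes are right-handed (so a half turn about y gives the same grasp; the last joint's range is limited). The gripper opens to 85 mm and grips with 20 to 120 N. Pads are 22 mm wide; open, the fingers measure 114 mm over their backs; the gripper's body (76 mm by 85 mm) begins 54 mm behind the grasp point. The pads swing forward as they close: fully open they stand 13 mm farther back than shut.
Start: joints at [54.815, 21.807, 74.336, -0, 83.858, -12.336], TCP at [0.214, 0.507, 0.231] pointing down, gripper open.
Joint ranges: [-178.18, 178.18], [-50.72, 133.34], [12.68, 142.11], [-81.47, 261.47], [9.98, 163.14], [-165.26, 165.26]. Speed limits (degrees/s): [136.94, 136.94, 180, 180, 180, 180].

INTERFACE

Orientations are given as a 3x3 rotation matrix whose columns are the frame's x, y, z axes.
In Python, from rig import env gives the robot as it stands.
- The arm moves only by the shell command python3 -m inch 'ROWS' [FORCE]. ROWS is JSON, a list that holds one entry, the list of rows, each a list of 7 numbers: the gripper command: -1 is shut, 1 is fully open, values between are in proportion, then the shift along the world's x, y, z in cm, then the turn, a rotation vector about the world's x, y, z in degrees. In form: [[[grip, dx, dy, dz, rx, ry, rz], ...]]. A call has 1 to 20 rows; each row is the pose to reach, as a shift and turn from the pose commanded when the call began; what a row does not reach only later rows make up. A row lasts 1/8 s, in which the tool goes at most 62.5 mm and 10.7 degrees, less where a joint would pass 70% of its speed; a pose out of reach is approached as far as the arm can. A call with a gripper value outside its range is refused whole. The fingers move at their own pace and stop on an object; FORCE is the grip in N (left out, the last holds). Time passes only in rows, so rows that repeat a pose let the fingers close. It gives the time, the measured TCP pose, the force and the opening at its end, in the units of the state.
- env.observe(): the state, without advancing time (a new reading comes with each control period).
- env.get_image(name): name is "scene" or "side" or "wrist"; returns a dict with "frame" (400x640x3 uint8, red, green, blue), "mtx" (3x3 intrinsics, pixels), "rvec" (rotation vector, rad) and "tvec" (3), from world to camera coordinates, as OpenCV has them. Camera axes: x right, y down, z forward; pixel columns grow to the right and rows downward; lengths in m; the calibration is good to about 2 mm. A picture is of the moment at which its call begins. There is no depth.
- env.close_job(): hands the job in, once; it reports no verdict.
The state is a dict: "time_s": time; "q": joint angles; "qvel": joint speeds; "joint_efforts": joint torques, N m; "position": TCP position; "tool_rot": TCP orientation; "ft_force": force on the tool from outside, world axes, zero at the start; "wrist_torque": the same for the moment, N m; "grip_width": finger opening in m.
Only numpy, scipy, OpenCV 4.12 (cv2) and the standard library are available. Lean on these libraries where they do the work, as an engineer would, in place of code of your own. Each camera call takes 0.05 s, during which the arm holds its last target.

TASK

Set the loose collar tray, with its two collars in it, on the loading station's pulled-out slide so that all four corner feet sit fully in the slide's corner sockets. Then push the slide in to its stop and let go, so that its push-push latch catches, and check that it has stayed latched. Leave the grease tin and the plug gauge where they are.

Things in the scene. Friction and masses are not known exactly. Their poses are not given: they have to be found in the camera images.
- tray_center (a point): Loose grey plastic collar tray: open box 150 (x) x 110 (y) mm, walls 3 mm, 82 mm high over feet and handle. This point is its centre, 41 mm above the feet's tips; z up. Box floor underside 12 mm, rims 42 mm above the tips. Four round feet with ball ends at x +-60, y +-40 mm: 15 mm across, 12 mm long. Weighs about 0.25 kg; fits the slide either way round.
- tray_handle (a point): Top middle of the tray's upright handle plate, 41 mm above tray_center: 12 mm thick along the tray's x, 70 mm wide along its y, reaching 40 mm up from the rims' level. To either side of it (x +-38 mm) is a compartment with one collar lying flat.
- slide_seat (a point): Steel slide of the loading station: a flat plate 150 (x) x 110 (y) mm between two side rails lower than it. This point is the centre of its top face (seat pad, 138 x 58 mm), 40 mm above the bench, and moves with it; +x is the direction of pushing in, roughly to the robot's right. With the tray fully seated, its floor lies on the pad: tray_center is 29 mm above this point, the x axes parallel.
- socket (a point): Mouth of one of the slide's four corner sockets for the tray's feet: square holes of 18 mm, right through the 13 mm plate, at x +-60, y +-40 mm from slide_seat; this one is at x -60, y +40.
- push_face (a point): Middle of the face by which the slide is pushed in: front (-x) face of its upright push plate, 70 mm wide (y), 10 mm thick, top 82 mm above the bench. The point is 97 mm from slide_seat along -x, 68 mm above the bench, and moves with the slide. The 60 mm before it are free; behind it the seated tray's rim is 12 mm away.
- slide (a joint): Travel of the slide along its +x in m: 0 = fully out (at the start), 0.044 = at its stop. A spring of 4 to 7 N drives it out. Pushed past 0.042 (best: to the stop) and let go, it comes back to about 0.031 and the latch holds it; let go earlier, it comes out again; pushed to the stop a second time and let go, it is released and comes out.
- catch (a point): Middle of the near face of the fixed block, 60 mm high and 146 mm wide, that closes the station's far end behind the slide; it does not move.
- collar_a: Zinc-plated flat collar, 62 mm across with a small ear, 9 mm thick, lying in the tray's -x compartment; origin at the middle of its underside.
- collar_b: Zinc-plated flat collar like the other, in the tray's +x compartment; origin at the middle of its underside.
- grease_tin: Bystander: flat round tin, 70 mm across, 31 mm high; origin under its centre.
- plug_gauge: Bystander: steel plug gauge lying on the bench, 108 mm long, 39 mm across; origin under its centre.
Mind the look-alikes: they are no part of the job. Leave any black look-alike of the collar_a alone.

How it is judged:
By the outcome, as a careful person would: the job done as asked, in the order asked, and still so for the second after the job is handed in, with the robot touching nothing.
It also fails if it takes over 61 s, if anything falls off the work surface, if the arm or the gripper's body presses on something with over 40 N, if the wrist force passes 120 N, or if a joint passes its speed limit or range.

## Working session

There is one attempt and no reset: what is moved stays moved. The work goes in short steps, Python scripts to look and compute and a shell command to move; the robot and the scene stay as the last step left them, time stands still between calls to the robot, and variables do not carry over. Pictures are saved under pics/ and viewed, and the job is handed in when it is done.

```bash
ls; mkdir -p pics; python3 - <<'E'
from rig import env
import cv2
s=env.observe();print(s['time_s'],s['position'],s['tool_rot'],s['grip_width'],s['ft_force'])
for n in ('scene','side','wrist'):
    d=env.get_image(n);cv2.imwrite(f'pics/{n}0.png',d['frame'][:,:,::-1]);
    R=cv2.Rodrigues(d['rvec'])[0];print(n,d['mtx'][0,0],(-R.T@d['tvec'].reshape(3)).round(3),R[2].round(2))
E
```

```text
pics
0.0 [0.21342438 0.50659374 0.23073241] [[ 3.88382343e-01 -8.06916907e-04 -9.21497968e-01]
 [ 9.21497313e-01 -1.13890195e-03  3.88383064e-01]
 [-1.36288869e-03 -9.99999026e-01  3.01242354e-04]] 0.08532090178269264 [ 0.53853285  0.32729701 -0.50908602]
scene 442.69525489774645 [-0.398 -0.801  0.765] [ 0.65  0.55 -0.52]
side 479.923881283568 [-0.029 -1.49   0.717] [ 0.31  0.87 -0.38]
wrist 315.66865376557735 [0.15  0.534 0.373] [ 0.25 -0.11 -0.96]
```

View pics/scene0.png

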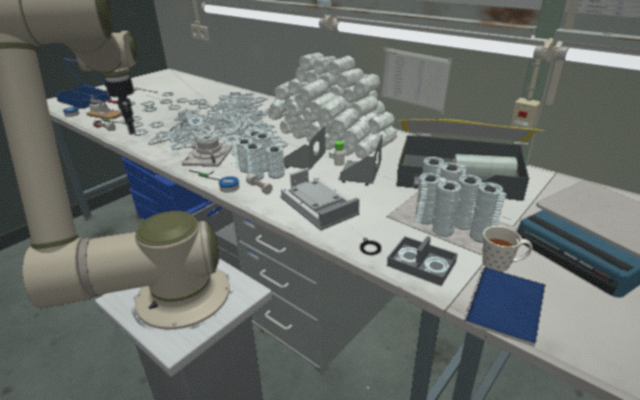

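View pics/side0.png

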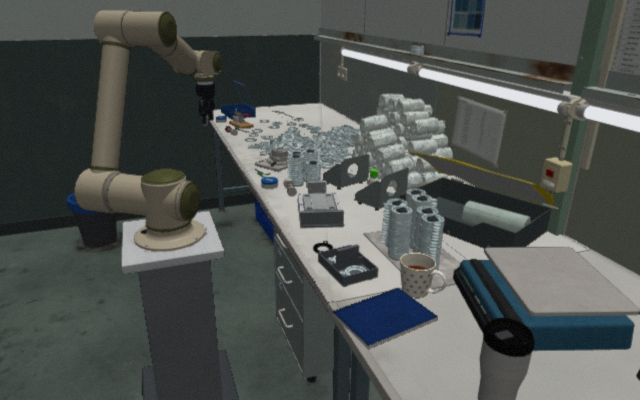

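View pics/wrist0.png

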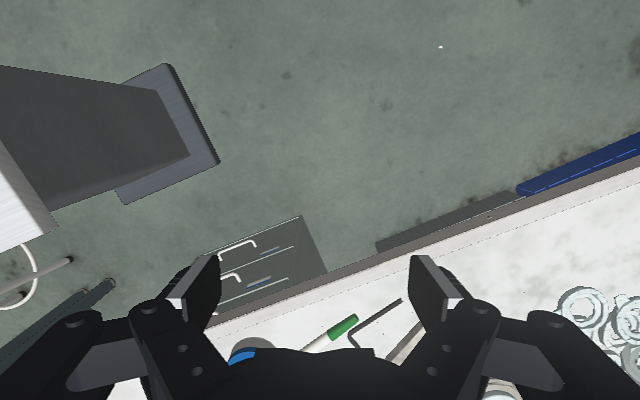

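```bash
cat > h.py <<'E'
import cv2,numpy as np
from rig import env
def cam(n):
    d=env.get_image(n);d['R']=cv2.Rodrigues(d['rvec'])[0];d['t']=np.array(d['tvec']).reshape(3);d['c']=-d['R'].T@d['t'];return d
def onz(d,uv,z):
    r=d['R'].T@np.linalg.inv(d['mtx'])@np.array([uv[0],uv[1],1.]);return d['c']+r*(z-d['c'][2])/r[2]
def proj(d,p):
    q=d['mtx']@(d['R']@np.array(p)+d['t']);return q[:2]/q[2]
def crop(d,x0,y0,w,h,k,name):
    cv2.imwrite('pics/'+name,cv2.resize(d['frame'][y0:y0+h,x0:x0+w,::-1],None,fx=k,fy=k,interpolation=cv2.INTER_CUBIC))
E
python3 - <<'E'
from h import *
d=cam('scene');crop(d,260,150,220,150,3.6,'s1.png')
for uv,z in (((423,260),0.03),((318,200),.04),((370,247),0),((228,184),.03),((260,184),.02)):print(uv,onz(d,uv,z).round(3))
d=cam('side');crop(d,250,170,160,120,5,'d1.png')
E
```

```text
(423, 260) [ 0.452 -0.416  0.03 ]
(318, 200) [ 0.501 -0.018  0.04 ]
(370, 247) [ 0.446 -0.256  0.   ]
(228, 184) [0.404 0.304 0.03 ]
(260, 184) [0.483 0.23  0.02 ]
```

View pics/s1.png

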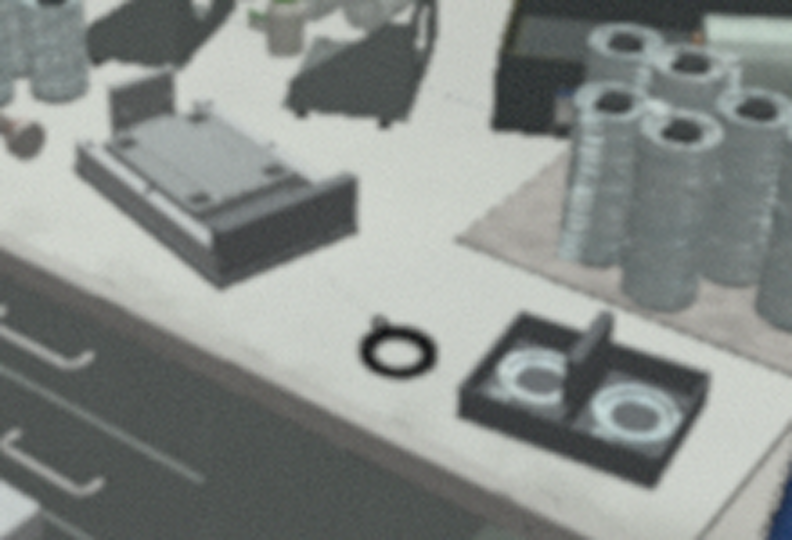

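View pics/d1.png

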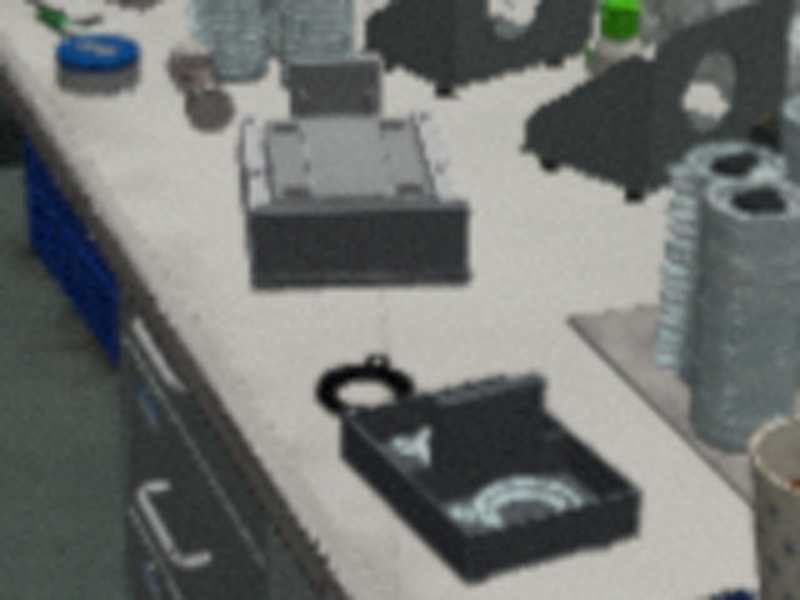

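```bash
python3 - <<'E'
from h import *
d=cam('scene');R=d['R']
f=lambda u,v:(260+u/3.6,150+v/3.6)
print('tray rims')
c=[onz(d,f(*p),.042) for p in ((460,390),(522,315),(708,375),(655,465))]
for p in c:print(p.round(3))
print('handle top');
for p in ((570,352),(608,314)):print(onz(d,f(*p),.082).round(3))
print('slide plate sockets (124,143),(200,115),(277,170),(203,198)')
for p in ((124,143),(200,115),(277,170),(203,198)):print(onz(d,f(*p),.04).round(3))
print('push top');
for p in ((110,92),(172,70)):print(onz(d,f(*p),.082).round(3))
print('catch top');
for p in ((215,222),(355,180)):print(onz(d,f(*p),.06).round(3))
w=cam('wrist');print(w['R'].round(2)); s=env.observe(); print(proj(w,s['position']), onz(w,(320,200),0),[onz(w,(u,240),0).round(3) for u in (20,620)],[onz(w,(320,v),0).round(3) for v in (20,300)])
T=np.array(s['tool_rot']);print((T.T@(w['c']-s['position'])).round(3))
E
```

```text
tray rims
[ 0.388 -0.348  0.042]
[ 0.494 -0.336  0.042]
[ 0.513 -0.478  0.042]
[ 0.402 -0.493  0.042]
handle top
[ 0.428 -0.411  0.082]
[ 0.484 -0.41   0.082]
slide plate sockets (124,143),(200,115),(277,170),(203,198)
[0.503 0.085 0.04 ]
[0.585 0.064 0.04 ]
[ 0.551 -0.055  0.04 ]
[ 0.475 -0.034  0.04 ]
push top
[0.511 0.107 0.082]
[0.578 0.091 0.082]
catch top
[ 0.429 -0.086  0.06 ]
[ 0.552 -0.138  0.06 ]
[[ 0.39  0.92 -0.  ]
 [ 0.89 -0.37  0.27]
 [ 0.25 -0.11 -0.96]]
[313.59295459 261.97509238] [0.24428824 0.50157272 0.        ] [array([0.145, 0.13 , 0.   ]), array([0.44 , 0.832, 0.   ])] [array([0.063, 0.577, 0.   ]), array([0.373, 0.448, 0.   ])]
[ 0.    -0.142  0.07 ]
```

```bash
python3 -m inch '[[[1,3,-10,3,0,0,3],[1,5,-18,3,0,0,6],[1,7,-26,3,0,0,9],[1,9,-34,3,0,0,12],[1,11,-42,3,0,0,14],[1,13,-50,3,0,0,17],[1,15,-58,3,0,0,20],[1,17,-66,3,0,0,23],[1,19,-74,3,0,0,26],[1,21,-82,3,0,0,29.5],[1,23.6,-92.1,2,0,0,29.5],[1,23.6,-92.1,2,0,0,29.5],[1,23.6,-92.1,2,0,0,29.5],[1,23.6,-92.1,2,0,0,29.5],[1,23.6,-92.1,2,0,0,29.5],[1,23.6,-92.1,2,0,0,29.5],[1,23.6,-92.1,2,0,0,29.5],[1,23.6,-92.1,2,0,0,29.5]]]'
python3 - <<'E'
from h import *
s=env.observe();print(s['time_s'],s['position'],s['tool_rot'],s['q'])
d=cam('wrist');crop(d,0,0,640,400,1.25,'w1.png')
E
```

```text
time_s: 2.6
position: [0.4495, -0.4132, 0.2516]
tool_rot: [[-0.116, -0.0, -0.993], [0.993, 0.0, -0.116], [0.0, -1.0, -0.0]]
ft_force: [-0.7, -0.8, -0.5]
grip_width: 0.0851
2.6 [ 0.44951621 -0.41320775  0.25156745] [[-1.16431069e-01 -9.77405912e-06 -9.93198775e-01]
 [ 9.93198761e-01  1.65692308e-04 -1.16431069e-01]
 [ 1.65703402e-04 -9.99999986e-01 -9.58414912e-06]] [-5.36875533e+01  2.73748011e+01  6.18080913e+01  5.17119972e-03
  9.08250891e+01 -1.50373653e+02]
```

View pics/w1.png

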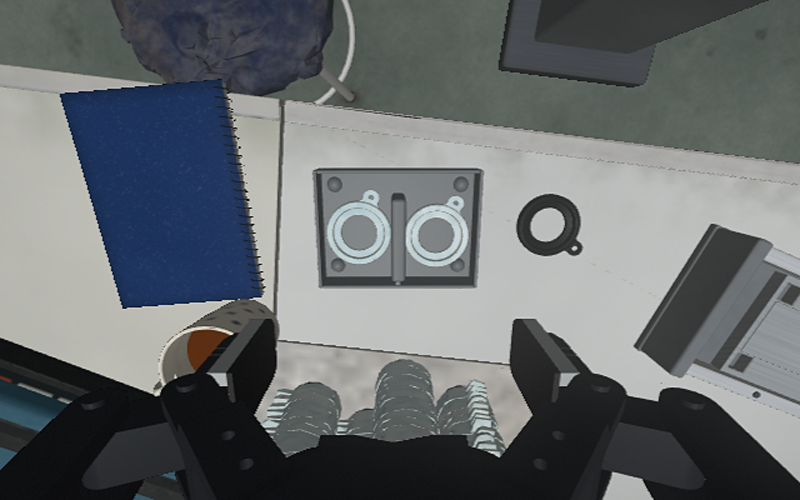

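```bash
python3 - <<'E'
from h import *
d=cam('wrist');crop(d,240,120,160,120,5,'w2.png')
g=cv2.cvtColor(d['frame'],cv2.COLOR_RGB2GRAY)
sub=g[125:240,245:395]; m=(sub<135).astype(np.uint8); m=cv2.morphologyEx(m,cv2.MORPH_CLOSE,np.ones((3,3)))
cs,_=cv2.findContours(m,cv2.RETR_EXTERNAL,cv2.CHAIN_APPROX_NONE);c=max(cs,key=cv2.contourArea)
b=cv2.approxPolyDP(c,6,True)[:,0]+[245,125];print(b,cv2.contourArea(c))
for p in b:print(p,onz(d,p,.042).round(4))
E
```

```text
[[250 137]
 [255 229]
 [380 229]
 [384 135]] 12335.5
[250 137] [ 0.4117 -0.4877  0.042 ]
[255 229] [ 0.5177 -0.4754  0.042 ]
[380 229] [ 0.5005 -0.3284  0.042 ]
[384 135] [ 0.3926 -0.3428  0.042 ]
```

View pics/w2.png

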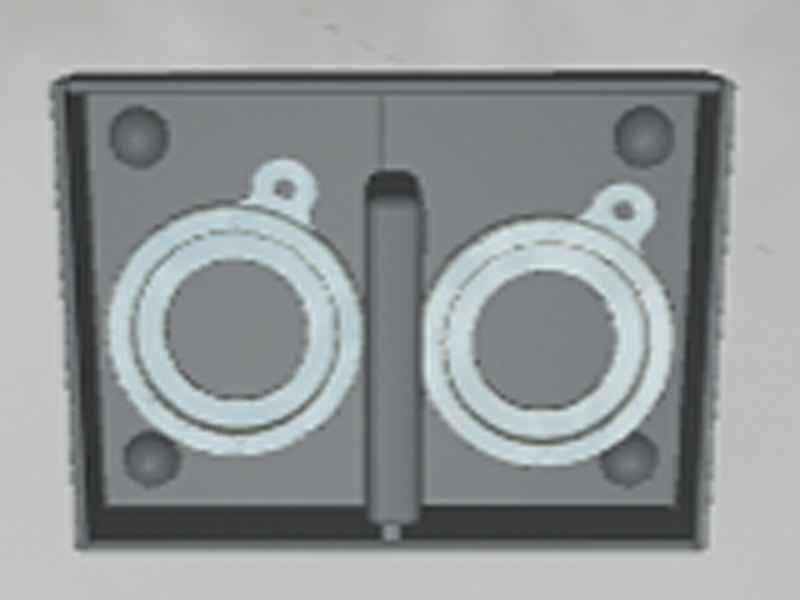

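```bash
python3 - <<'E'
from h import *
d=cam('wrist');f=lambda p:(240+p[0]/5-.4,120+p[1]/5-.4)
P=[onz(d,f(p),.042)[:2] for p in ((57,85),(735,85),(705,547),(80,547))]
P=np.array(P);print(P.round(4),P.mean(0),[np.linalg.norm(P[i]-P[i-1]).round(4) for i in range(4)])
x=P[0]-P[1]+P[3]-P[2];y=P[3]-P[0]+P[2]-P[1];print('yaw x',np.degrees(np.arctan2(x[1],x[0])),'y',np.degrees(np.arctan2(y[1],y[0])))
h=[onz(d,f(p),.082)[:2] for p in ((370,200),(420,200),(374,522),(416,522))];print(np.array(h).round(4),np.mean(h,0))
E
```

```text
[[ 0.4112 -0.4868]
 [ 0.394  -0.3397]
 [ 0.5005 -0.3277]
 [ 0.5177 -0.4747]] [ 0.45586547 -0.40723813] [np.float64(0.1072), np.float64(0.148), np.float64(0.1072), np.float64(0.148)]
yaw x -83.3256613035877 y 6.4473815047152865
[[ 0.4228 -0.4165]
 [ 0.4216 -0.4067]
 [ 0.4895 -0.4079]
 [ 0.4884 -0.3992]] [ 0.45557307 -0.40757131]
```

```bash
python3 -m inch '[[[1,0.6,0.6,-5,0,0,0],[1,0.6,0.6,-10,0,0,0],[1,0.6,0.6,-13,0,0,0],[1,0.6,0.6,-15,0,0,0],[1,0.6,0.6,-15,0,0,0],[1,0.6,0.6,-15,0,0,0]]]'
```

```text
time_s: 3.5
position: [0.456, -0.4083, 0.1026]
tool_rot: [[-0.116, 0.001, -0.993], [0.993, -0.002, -0.116], [-0.002, -1.0, -0.001]]
ft_force: [-0.5, -0.0, -0.6]
grip_width: 0.0853
```

```bash
python3 -m inch '[[[1,0,0.1,-2.5,0,0,0],[1,0,0.1,-5,0,0,0],[1,0,0.1,-5.8,0,0,0],[1,0,0.1,-5.8,0,0,0],[1,0,0.1,-5.8,0,0,0]]]'
python3 - <<'E'
from h import *
d=cam('wrist');crop(d,0,0,640,400,1.25,'w3.png')
E
```

```text
time_s: 4.12
position: [0.456, -0.4077, 0.0446]
tool_rot: [[-0.116, 0.001, -0.993], [0.993, -0.002, -0.116], [-0.002, -1.0, -0.001]]
ft_force: [-0.2, -0.9, -0.7]
grip_width: 0.0857
```

View pics/w3.png

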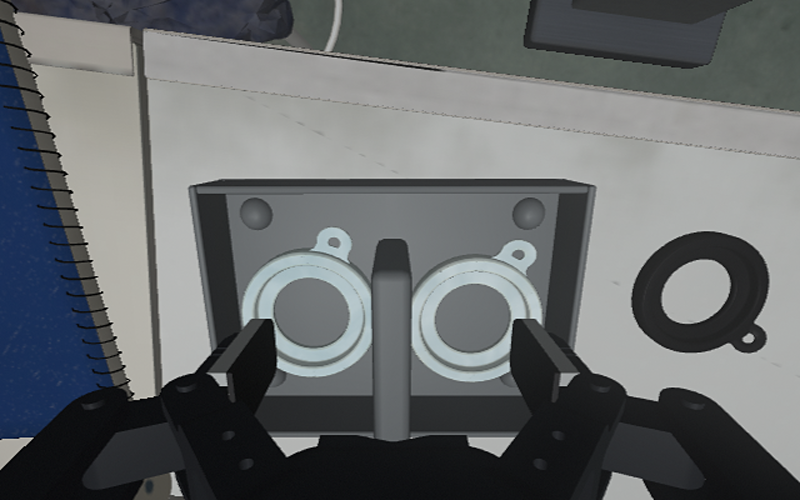

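The open jaws straddle the handle (handle at x≈392, jaw middle ≈394 in the enlarged view) inside the tray walls. Closing.

```bash
python3 -m inch '[[[-1,0,0,0,0,0,0],[-1,0,0,0,0,0,0],[-1,0,0,0,0,0,0],[-1,0,0,0,0,0,0],[-1,0,0,0,0,0,0],[-1,0,0,0,0,0,0],[-1,0,0,0,0,0,0],[-1,0,0,0,0,0,0]]]' 60
python3 -m inch '[[[-1,0,0,1,0,0,0],[-1,0,0,3,0,0,0],[-1,0,0,5,0,0,0],[-1,0,0,8,0,0,0],[-1,0,0,11,0,0,0],[-1,0,0,12,0,0,0],[-1,0,0,12,0,0,0],[-1,0,0,12,0,0,0]]]'
python3 - <<'E'
from h import *
d=cam('wrist');crop(d,0,0,640,400,1.25,'w4.png')
d=cam('side');crop(d,250,130,160,160,3.7,'d4.png')
E
```

```text
time_s: 5.18
position: [0.4556, -0.4071, 0.0434]
tool_rot: [[-0.116, 0.0, -0.993], [0.993, 0.0, -0.116], [0.0, -1.0, -0.0]]
ft_force: [-0.9, 1.3, 3.1]
grip_width: 0.0113
time_s: 6.18
position: [0.4552, -0.4067, 0.1619]
tool_rot: [[-0.116, -0.002, -0.993], [0.993, 0.002, -0.116], [0.002, -1.0, 0.001]]
ft_force: [0.1, -0.2, -2.8]
grip_width: 0.0114
```

View pics/w4.png

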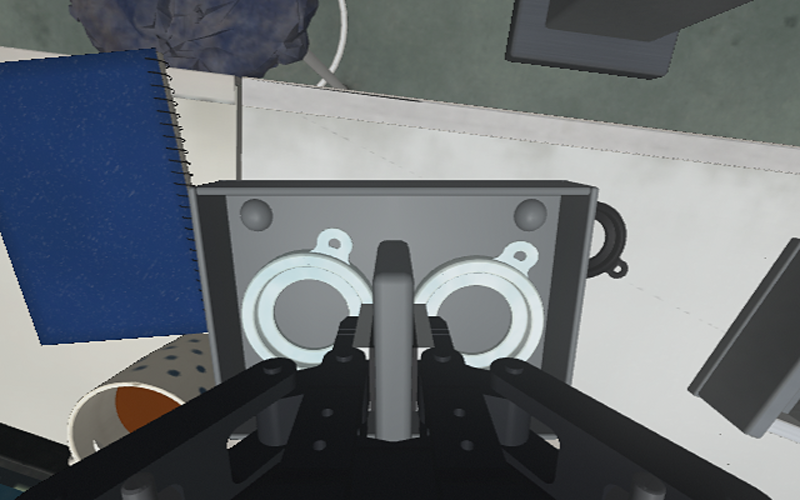

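View pics/d4.png

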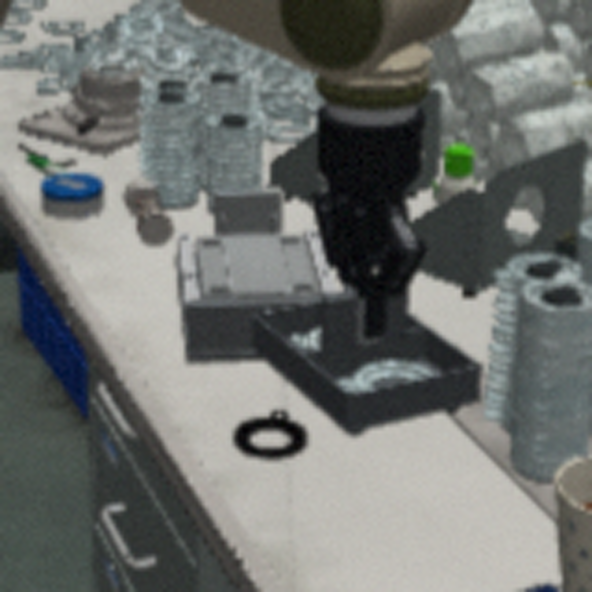

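Tray is held level (opening 11.4 mm, both collars in place). Next, a view of the slide beside the held tray.

```bash
python3 -m inch '[[[-1,0,2,3,0,0,-2],[-1,0,5,5,0,0,-6],[-1,0,8,6,0,0,-10],[-1,1,12,6,0,0,-14],[-1,1.8,15,6,0,0,-18],[-1,1.8,18,6,0,0,-20],[-1,1.8,18.9,6,0,0,-20],[-1,1.8,18.9,6,0,0,-20],[-1,1.8,18.9,6,0,0,-20],[-1,1.8,18.9,6,0,0,-20]]]'
python3 - <<'E'
from h import *
d=cam('wrist');crop(d,0,0,640,400,1.25,'w5.png')
E
```

```text
time_s: 7.52
position: [0.4735, -0.219, 0.2231]
tool_rot: [[0.232, -0.0, -0.973], [0.973, -0.0, 0.232], [-0.0, -1.0, 0.0]]
ft_force: [0.4, 0.4, -4.1]
grip_width: 0.0112
```

View pics/w5.png

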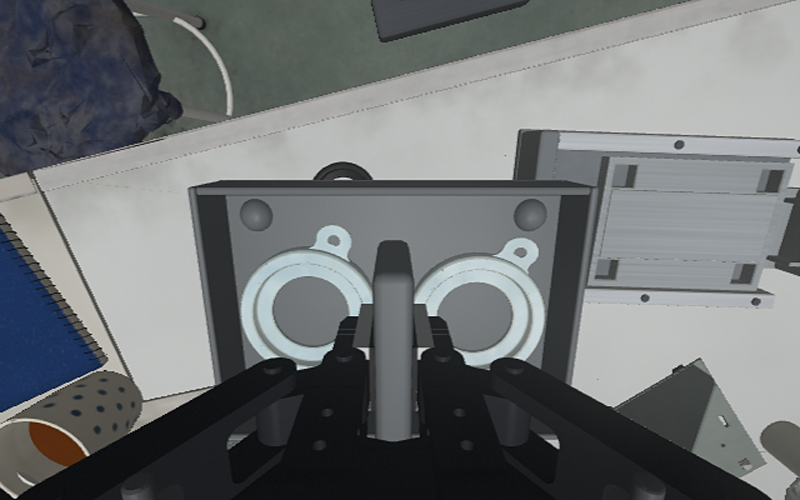

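Four sockets visible at about (624,176), (771,181), (743,273), (607,268) in this 1.25× picture.

```bash
python3 - <<'E'
from h import *
d=cam('wrist');crop(d,470,120,130*1,120,6,'w6.png');crop(d,140,130,350,90,2.2,'w7.png')
E
```

```text
(no output)
```

View pics/w6.png

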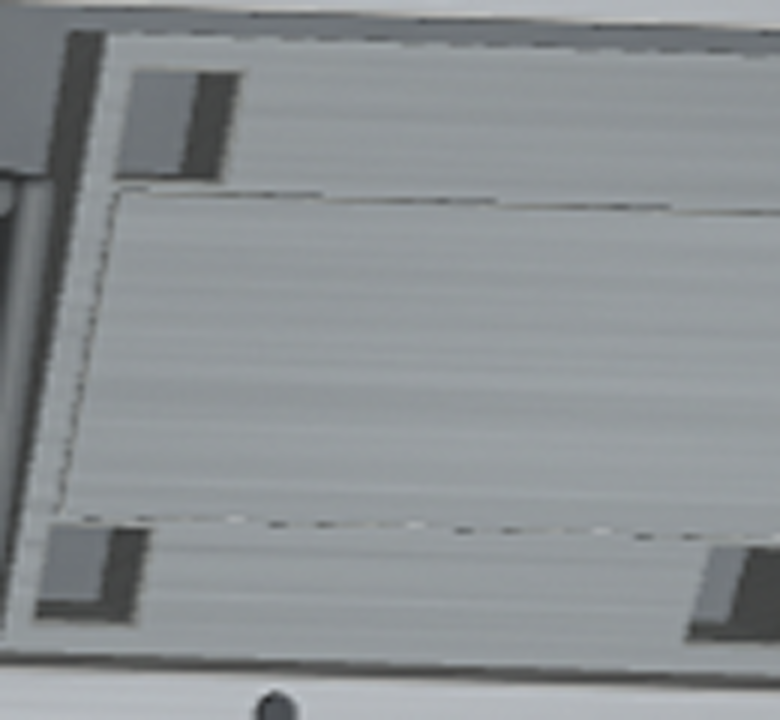

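View pics/w7.png

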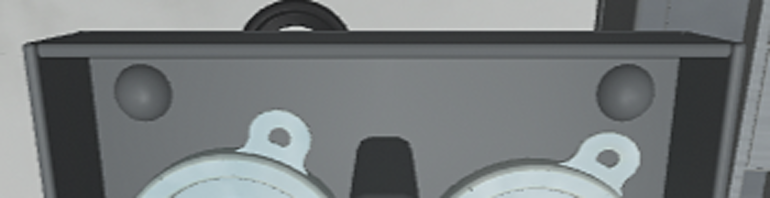

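```bash
python3 - <<'E'
from h import *
d=cam('wrist');crop(d,570,120,70,120,6,'w8.png')
E
```

```text
(no output)
```

View pics/w8.png

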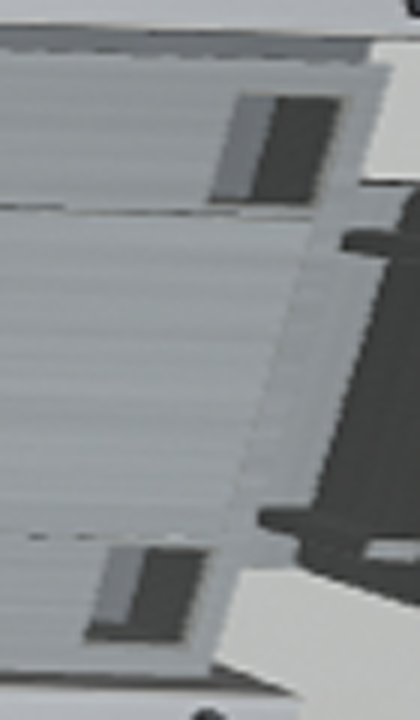

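```bash
python3 - <<'E'
from h import *
d=cam('wrist');s=env.observe();T=np.array(s['tool_rot']);p=np.array(s['position'])
S=[(470,((130,70),(241,72),(226,180),(116,180))),(470,((48,525),(152,528),(134,622),(33,620))),(570,((238,94),(346,97),(316,205),(208,203))),(570,((112,545),(213,548),(186,643),(82,641)))]
C=[]
for o,q in S:
    P=np.array([onz(d,(o+a/6-.4,120+b/6-.4),.04)[:2] for a,b in q]);C.append(P.mean(0));print(P.mean(0).round(4),[np.linalg.norm(P[i]-P[i-1]).round(4) for i in range(4)])
C=np.array(C)  # NL(+x side near), FL, NR, FR
x=C[0]+C[1]-C[2]-C[3];y=C[1]+C[3]-C[0]-C[2]
print('seat',C.mean(0),'len',np.linalg.norm(x)/2,np.linalg.norm(y)/2,'yaw x',np.degrees(np.arctan2(x[1],x[0])),'y-',np.degrees(np.arctan2(y[1],y[0])))
k=[onz(d,(140+a/2.2-.3,130+b/2.2-.3),.2217) for a,b in ((25,45),(742,45))]
for q in k:print('rim corner in tool',(T.T@(q-p)).round(4))
E
```

```text
[ 0.4736 -0.0257] [np.float64(0.0182), np.float64(0.0186), np.float64(0.0179), np.float64(0.0187)]
[ 0.5501 -0.047 ] [np.float64(0.0179), np.float64(0.0187), np.float64(0.0178), np.float64(0.0184)]
[0.5051 0.0889] [np.float64(0.0182), np.float64(0.0183), np.float64(0.018), np.float64(0.0185)]
[0.5815 0.068 ] [np.float64(0.0183), np.float64(0.0182), np.float64(0.0181), np.float64(0.019)]
seat [0.52756127 0.02105501] len 0.11902525140390782 0.07929824089269685 yaw x -105.32098479905507 y- -15.421924649111508
rim corner in tool [-0.0731  0.0016  0.0544]
rim corner in tool [0.0736 0.0016 0.0542]
```

```bash
python3 - <<'E'
from h import *
d=cam('wrist');K=d['mtx']
S=[(470,60,1,((130,70),(241,72),(226,180),(116,180))),(470,60,-1,((48,525),(152,528),(134,622),(33,620))),(570,-60,1,((238,94),(346,97),(316,205),(208,203))),(570,-60,-1,((112,545),(213,548),(186,643),(82,641)))]
# slide local: x toward image left; near (image top) side = robot side. x yaw -105 => y axis yaw -15 => +y is away from robot => near = -y
O=[];I=[]
for o,X,n,q in S:
    Y=-40*n
    # corner order: TL,TR,BR,BL ; image left=+x, top=-y
    for (sx,sy),(a,b) in zip(((1,-1),(-1,-1),(-1,1),(1,1)),q):
        O.append((X+9*sx,Y+9*sy,0));I.append((o+a/6-.4,120+b/6-.4))
ok,r,t=cv2.solvePnP(np.array(O,float)/1000,np.array(I),K,None)
Rw=d['R'].T@cv2.Rodrigues(r)[0];c=d['R'].T@(t.ravel()-d['t'])
pr=cv2.projectPoints(np.array(O,float)/1000,r,t,K,None)[0][:,0]
print('seat pnp',c,'x axis yaw',np.degrees(np.arctan2(Rw[1,0],Rw[0,0])),'normal',Rw[:,2].round(3),'rms',np.sqrt(((pr-I)**2).sum(1).mean()))
E
```

```text
seat pnp [0.52849545 0.02290521 0.03749782] x axis yaw -105.30047103823583 normal [ 0.001 -0.001  1.   ] rms 0.4949374214560701
```

```bash
python3 -m inch '[[[-1,1,4,0,0,0,-0.5],[-1,2,9,0,0,0,-1],[-1,3.5,14,0,0,0,-1.5],[-1,4.5,19,0,0,0,-1.9],[-1,5.43,23,0,0,0,-1.9],[-1,5.43,24.2,0,0,0,-1.9],[-1,5.43,24.2,0,0,0,-1.9],[-1,5.43,24.2,-4,0,0,-1.9],[-1,5.43,24.2,-8,0,0,-1.9],[-1,5.43,24.2,-11,0,0,-1.9],[-1,5.43,24.2,-11,0,0,-1.9],[-1,5.43,24.2,-11,0,0,-1.9],[-1,5.43,24.2,-11,0,0,-1.9]]]'
python3 - <<'E'
from h import *
s=env.observe();print(np.array(s['position']).round(4),np.degrees(np.arctan2(s['tool_rot'][1][0],s['tool_rot'][0][0])))
d=cam('wrist');crop(d,0,0,640,400,1.25,'w9.png')
d=cam('scene');crop(d,260,130,130,100,6,'s9.png')
d=cam('side');crop(d,280,150,100,80,8,'d9.png')
E
```

```text
time_s: 9.4
position: [0.5286, 0.0234, 0.1147]
tool_rot: [[0.263, 0.003, -0.965], [0.965, -0.001, 0.263], [0.0, -1.0, -0.003]]
ft_force: [-0.2, -0.2, -4.2]
grip_width: 0.0116
[0.5286 0.0234 0.1147] 74.72641171137354
```

View pics/w9.png

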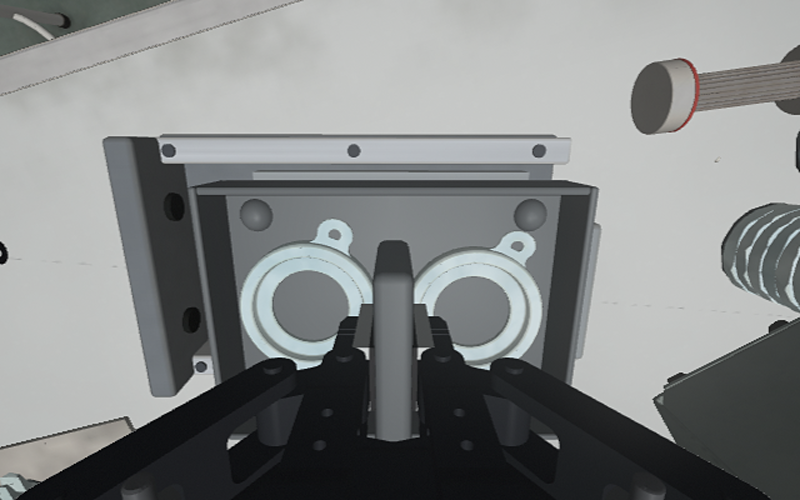

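View pics/s9.png

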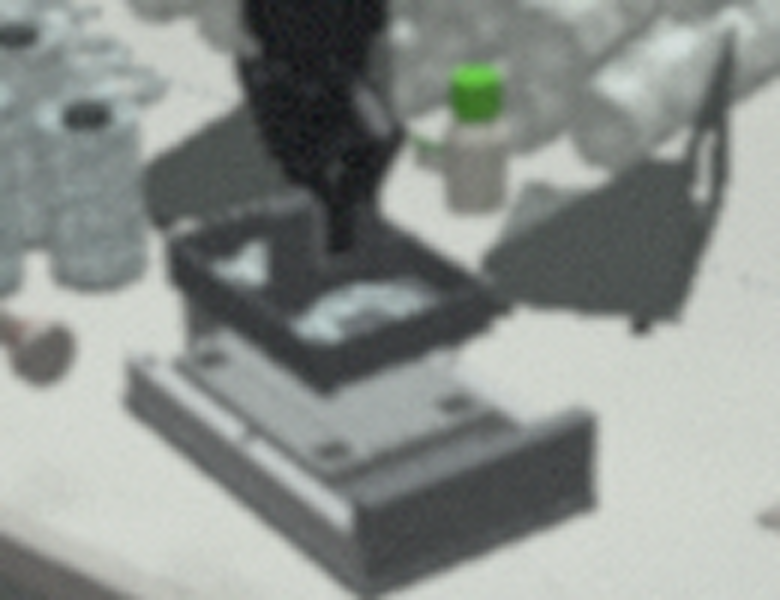

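View pics/d9.png

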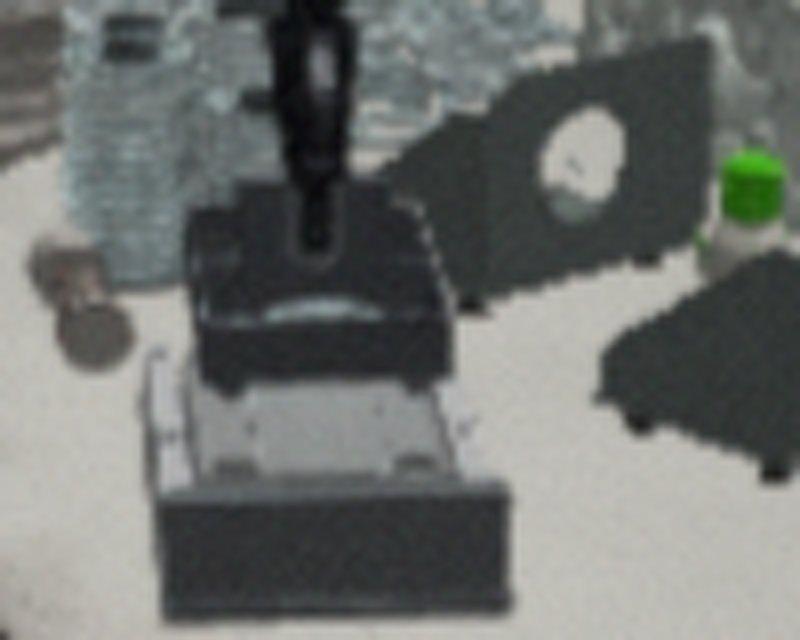

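```bash
python3 -m inch '[[[-1,-0.05,-0.05,-1.5,0,0,0],[-1,-0.05,-0.05,-2.5,0,0,0],[-1,-0.05,-0.05,-2.8,0,0,0],[-1,-0.05,-0.05,-3.0,0,0,0],[-1,-0.05,-0.05,-3.2,0,0,0],[-1,-0.05,-0.05,-3.2,0,0,0]]]'
```

```text
time_s: 10.3
position: [0.5274, 0.0233, 0.0814]
tool_rot: [[0.263, 0.0, -0.965], [0.965, -0.0, 0.263], [0.0, -1.0, -0.0]]
ft_force: [-0.7, -0.4, -3.6]
grip_width: 0.0118
```

```bash
python3 -m inch '[[[-1,0.03,0,-0.2,0,0,0],[-1,0.03,0,-0.4,0,0,0],[-1,0.03,0,-0.5,0,0,0],[-1,0.03,0,-0.5,0,0,0]]]'
```

```text
time_s: 10.8
position: [0.5276, 0.0233, 0.0762]
tool_rot: [[0.263, -0.0, -0.965], [0.965, -0.0, 0.263], [-0.0, -1.0, 0.0]]
ft_force: [-0.8, -0.6, -3.4]
grip_width: 0.0111
```

No contact force with the feet tips at about 33 mm, 7 mm below the plate's mouth height. Continuing.

```bash
python3 -m inch '[[[-1,0,0,-0.15,0,0,0],[-1,0,0,-0.3,0,0,0],[-1,0,0,-0.4,0,0,0],[-1,0,0,-0.45,0,0,0],[-1,0,0,-0.45,0,0,0]]]'
```

```text
time_s: 11.42
position: [0.5277, 0.0233, 0.0718]
tool_rot: [[0.263, -0.0, -0.965], [0.965, -0.0, 0.263], [-0.0, -1.0, 0.0]]
ft_force: [-0.3, -0.2, -3.2]
grip_width: 0.0112
```

```bash
python3 -m inch '[[[-1,0,0,-0.05,0,0,0],[-1,0,0,-0.1,0,0,0],[-1,0,0,-0.1,0,0,0]]]'
python3 - <<'E'
from h import *
d=cam('side');crop(d,280,150,100,80,8,'d10.png')
E
```

```text
time_s: 11.8
position: [0.5278, 0.0233, 0.0716]
tool_rot: [[0.263, 0.001, -0.965], [0.965, -0.0, 0.263], [-0.0, -1.0, -0.001]]
ft_force: [-3.4, 0.1, 5.0]
grip_width: 0.0114
```

View pics/d10.png

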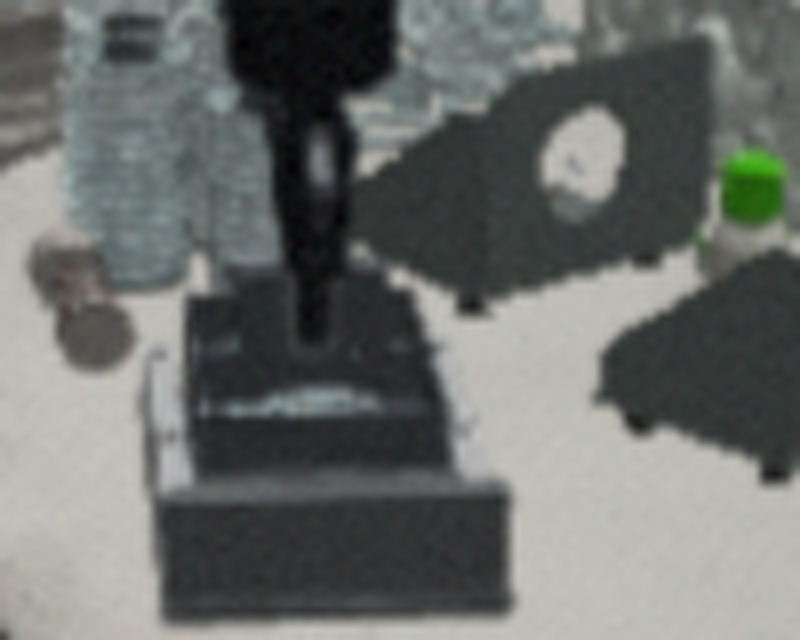

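```bash
python3 -m inch '[[[0,0,0,0.1,0,0,0],[0,0,0,0.1,0,0,0],[0,0,0,0.1,0,0,0],[0,0,0,0.1,0,0,0],[0,0,0,0.1,0,0,0],[0,0,0,3,0,0,0],[0,0,0,8,0,0,0],[0,0,0,13,0,0,0],[0,0,0,13,0,0,0],[0,0,0,13,0,0,0]]]'
python3 - <<'E'
from h import *
d=cam('wrist');crop(d,0,0,640,400,1.25,'w11.png')
d=cam('side');crop(d,280,150,100,80,8,'d11.png')
E
```

```text
time_s: 13.1
position: [0.5272, 0.0234, 0.2002]
tool_rot: [[0.263, -0.001, -0.965], [0.965, 0.0, 0.263], [-0.0, -1.0, 0.001]]
ft_force: [0.3, 0.3, -1.1]
grip_width: 0.0424
```

View pics/w11.png

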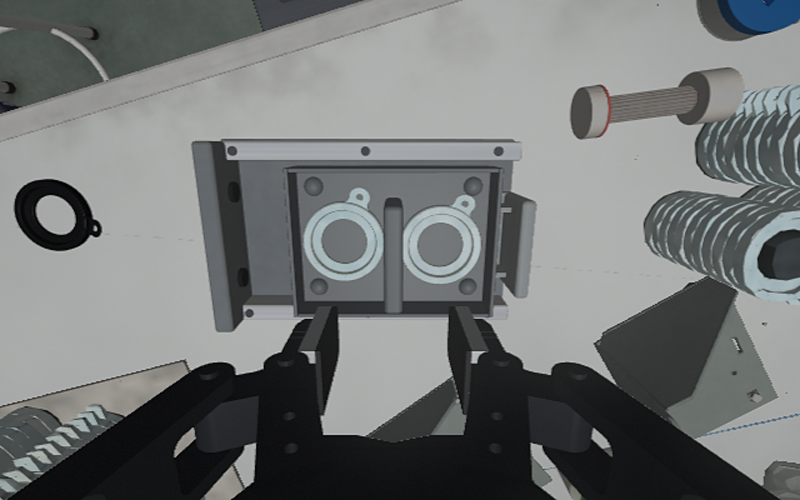

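View pics/d11.png

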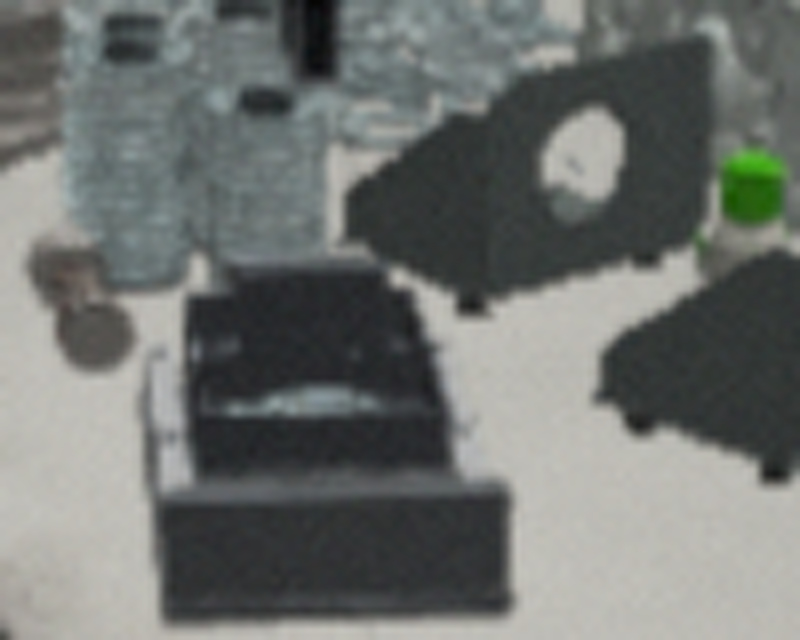

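```bash
python3 - <<'E'
from h import *
d=cam('scene');print('stack base',onz(d,(260+95/6,130+285/6),0).round(3),'top z~?',[onz(d,(260+90/6,130+100/6),z).round(3) for z in (.06,.08,.1)])
d=cam('side');print('stack base side',onz(d,(280+260/8,150+265/8),0).round(3), onz(d,(280+140/8,150+285/8),0).round(3),[onz(d,(280+265/8,150+100/8),z).round(3) for z in (.06,.08,.1)])
w=cam('wrist');crop(w,210,120,230,150,3.4,'w12.png')
for z in(.07,):
  P=[onz(w,(u/1.25,v/1.25),z)[:2] for u,v in ((288,167),(504,170),(494,317),(296,314))];print(np.round(P,4),np.mean(P,0),[np.linalg.norm(P[i]-P[i-1]).round(4) for i in range(4)])
E
```

```text
stack base [0.576 0.248 0.   ] top z~? [array([0.675, 0.345, 0.06 ]), array([0.644, 0.312, 0.08 ]), array([0.614, 0.28 , 0.1  ])]
stack base side [0.603 0.292 0.   ] [0.534 0.285 0.   ] [array([0.636, 0.381, 0.06 ]), array([0.616, 0.324, 0.08 ]), array([0.596, 0.267, 0.1  ])]
[[ 0.4559 -0.0299]
 [ 0.4962  0.1099]
 [ 0.6002  0.0822]
 [ 0.5589 -0.0598]] [0.52779432 0.02560423] [np.float64(0.1072), np.float64(0.1455), np.float64(0.1076), np.float64(0.148)]
```

View pics/w12.png

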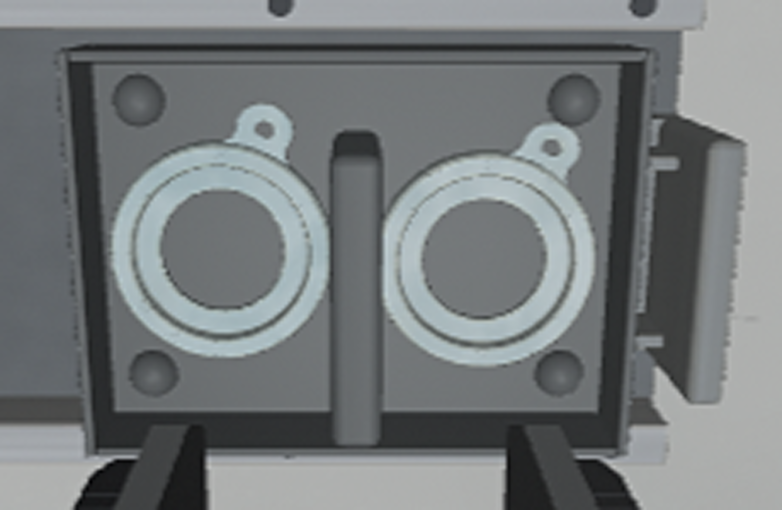

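```bash
python3 -m inch '[[[-1,1.2,4,0,0,0,0],[-1,2.4,9,0,0,0,0],[-1,3.6,12.8,0,0,0,0],[-1,3.6,12.8,0,0,0,0],[-1,3.6,12.8,-4,0,0,0],[-1,3.6,12.8,-8,0,0,0],[-1,3.6,12.8,-11,0,0,0],[-1,3.6,12.8,-11,0,0,0],[-1,3.6,12.8,-11,0,0,0]]]' 60
python3 - <<'E'
from h import *
d=cam('wrist');crop(d,0,0,640,400,1.25,'w13.png')
d=cam('side');crop(d,280,130,100,80,8,'d13.png')
E
```

```text
time_s: 14.48
position: [0.5643, 0.1509, 0.092]
tool_rot: [[0.263, 0.002, -0.965], [0.965, -0.0, 0.263], [0.0, -1.0, -0.002]]
ft_force: [-0.3, -0.4, 0.1]
grip_width: -0.0001
```

View pics/w13.png

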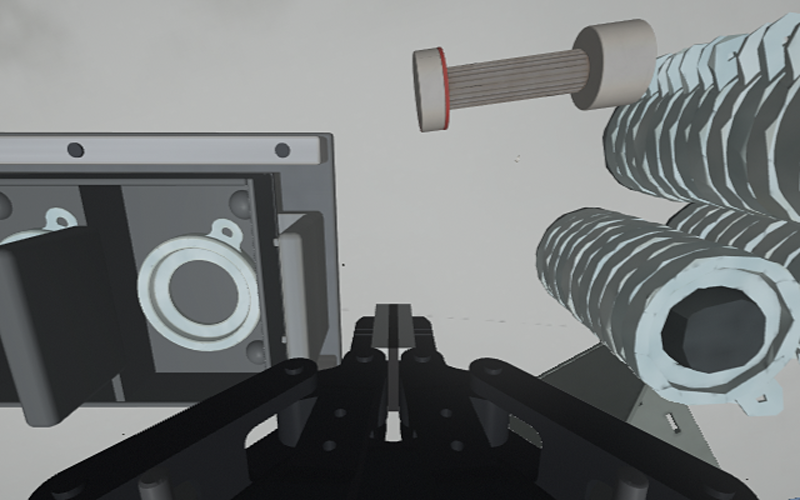

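View pics/d13.png

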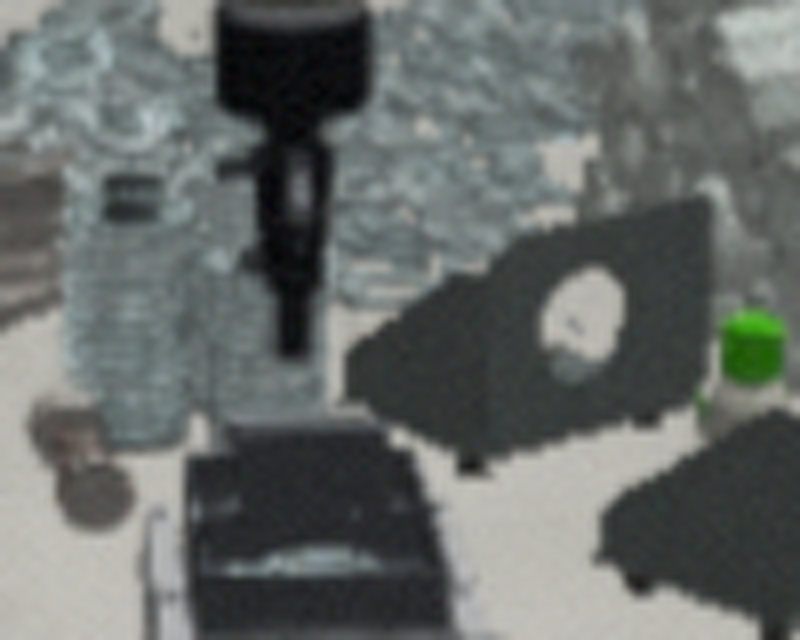

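```bash
python3 -m inch '[[[-1,-0.05,0,-1.5,0,0,0],[-1,-0.05,0,-3.1,0,0,0],[-1,-0.05,0,-3.1,0,0,0],[-1,-0.32,-0.96,-3.1,0,0,0],[-1,-0.45,-1.45,-3.1,0,0,0],[-1,-0.45,-1.45,-3.1,0,0,0]]]'
python3 - <<'E'
from h import *
d=cam('wrist');crop(d,0,0,640,400,1.25,'w14.png')
E
```

```text
time_s: 15.32
position: [0.5593, 0.1363, 0.0602]
tool_rot: [[0.264, 0.001, -0.965], [0.965, 0.0, 0.264], [0.0, -1.0, -0.001]]
ft_force: [-0.2, -0.5, -0.2]
grip_width: -0.0001
```

View pics/w14.png

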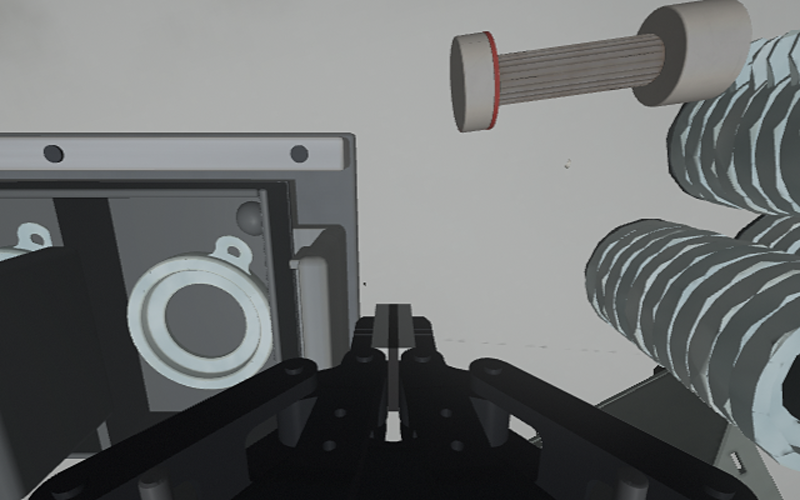

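```bash
python3 - <<'E'
from h import *
d=cam('scene');crop(d,250,110,130,100,6,'s15.png')
print(proj(d,(.5593,.1363,.0602)),proj(d,(.5593,.1363,.0852)),proj(d,(.5541,.1165,.082)))
E
```

```text
[294.35669869 173.34950464] [293.9733829  166.79394083] [297.30020765 169.85601551]
```

View pics/s15.png

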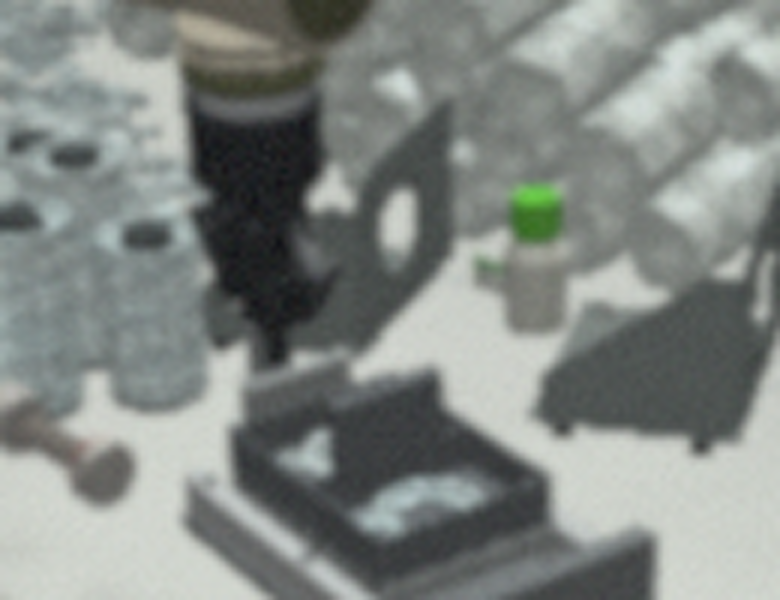

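```bash
python3 -m inch '[[[-1,-0.11,-0.39,0,0,0,0],[-1,-0.21,-0.77,0,0,0,0],[-1,-0.32,-1.16,0,0,0,0],[-1,-0.42,-1.54,0,0,0,0],[-1,-0.53,-1.93,0,0,0,0],[-1,-0.53,-1.93,0,0,0,0]]]'
```

```text
time_s: 16.18
position: [0.5539, 0.1177, 0.0598]
tool_rot: [[0.263, 0.0, -0.965], [0.965, 0.001, 0.263], [0.001, -1.0, -0.0]]
ft_force: [1.1, 3.3, -0.6]
grip_width: -0.0001
```

```bash
python3 -m inch '[[[-1,-0.11,-0.39,0,0,0,0],[-1,-0.21,-0.77,0,0,0,0],[-1,-0.32,-1.16,0,0,0,0],[-1,-0.42,-1.54,0,0,0,0],[-1,-0.53,-1.93,0,0,0,0],[-1,-0.66,-2.41,0,0,0,0],[-1,-0.66,-2.41,0,0,0,0]]]'
python3 - <<'E'
from h import *
d=cam('wrist');crop(d,0,0,640,400,1.25,'w16.png')
E
```

```text
time_s: 17.05
position: [0.5473, 0.0938, 0.0599]
tool_rot: [[0.263, 0.0, -0.965], [0.965, 0.001, 0.263], [0.001, -1.0, -0.0]]
ft_force: [1.6, 5.1, -1.0]
grip_width: 0.0002
```

View pics/w16.png

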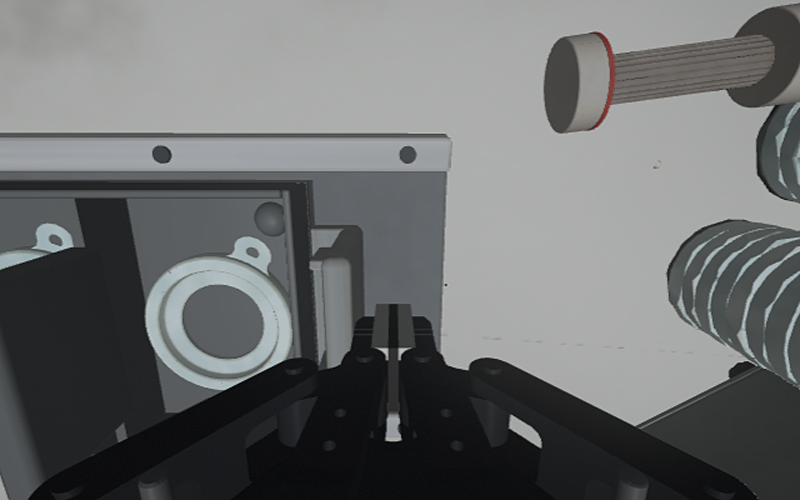

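```bash
python3 -m inch '[[[-1,-0.06,-0.24,0,0,0,0],[-1,-0.13,-0.48,0,0,0,0],[-1,-0.18,-0.68,0,0,0,0],[-1,-0.18,-0.68,0,0,0,0]]]'
```

```text
time_s: 17.6
position: [0.5455, 0.0872, 0.0599]
tool_rot: [[0.263, 0.0, -0.965], [0.965, 0.001, 0.263], [0.001, -1.0, -0.0]]
ft_force: [1.6, 6.5, -0.6]
grip_width: -0.0005
```

```bash
python3 -m inch '[[[-1,-0.03,-0.1,0,0,0,0],[-1,-0.05,-0.2,0,0,0,0],[-1,-0.05,-0.2,0,0,0,0]]]'
```

```text
time_s: 17.98
position: [0.5453, 0.0863, 0.0599]
tool_rot: [[0.263, 0.001, -0.965], [0.965, 0.003, 0.263], [0.003, -1.0, -0.0]]
ft_force: [3.3, 13.0, -0.3]
grip_width: 0.0
```

```bash
python3 -m inch '[[[-1,-0.03,-0.1,0,0,0,0],[-1,-0.04,-0.15,0,0,0,0],[-1,-0.04,-0.15,0,0,0,0]]]'
python3 - <<'E'
from h import *
d=cam('wrist');crop(d,0,0,640,400,1.25,'w17.png')
E
```

```text
time_s: 18.35
position: [0.5453, 0.0861, 0.06]
tool_rot: [[0.263, 0.002, -0.965], [0.965, 0.005, 0.263], [0.006, -1.0, -0.001]]
ft_force: [4.8, 20.5, -1.9]
grip_width: 0.0001
```

View pics/w17.png

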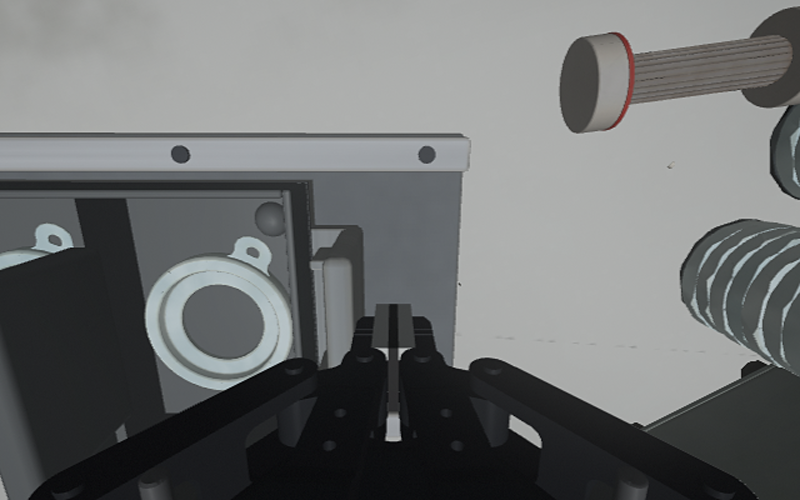

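At the stop: the TCP hardly moved while the force rose to 21 N. Letting go by backing straight out, then up and back over the station.

```bash
python3 -m inch '[[[-1,0.26,0.97,0,0,0,0],[-1,0.66,2.41,0,0,0,0],[-1,1.05,3.86,0,0,0,0],[-1,1.25,4.6,0,0,0,0],[-1,1.25,4.6,0,0,0,0],[-1,1.25,4.6,5,0,0,0],[-1,1.25,4.6,10,0,0,0],[-1,1.25,4.6,14,0,0,0],[-1,0.2,0,14,0,0,0],[-1,-1,-4,14,0,0,0],[-1,-1.8,-7.5,14,0,0,0],[-1,-1.8,-7.5,14,0,0,0],[-1,-1.8,-7.5,14,0,0,0],[-1,-1.8,-7.5,14,0,0,0]]]'
python3 - <<'E'
from h import *
d=cam('wrist');crop(d,0,0,640,400,1.25,'w18.png')
d=cam('side');crop(d,250,130,133,100,6,'d18.png')
d=cam('scene');crop(d,210,110,180,130,4.4,'s18.png')
E
```

```text
time_s: 20.15
position: [0.5266, 0.0089, 0.1998]
tool_rot: [[0.262, -0.0, -0.965], [0.965, 0.0, 0.262], [0.0, -1.0, 0.0]]
ft_force: [0.5, -0.5, -0.3]
grip_width: -0.0002
```

View pics/w18.png

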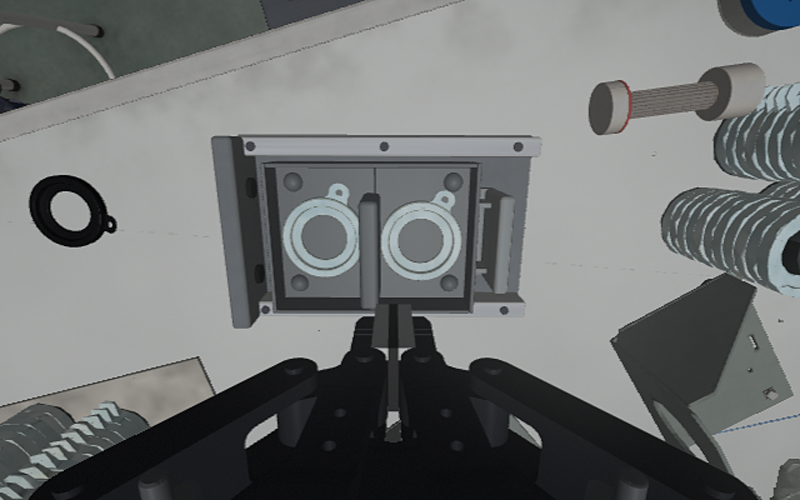

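View pics/d18.png

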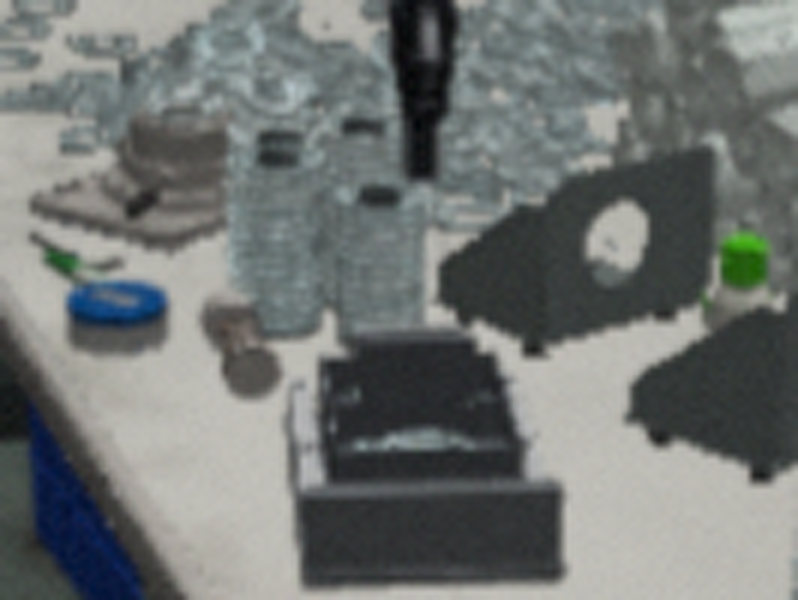

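View pics/s18.png

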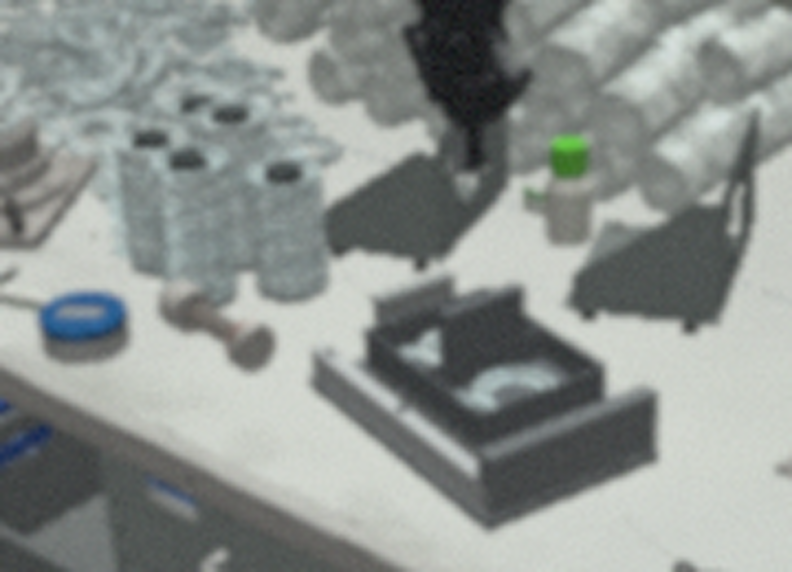

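```bash
python3 -m inch '[[[-1,0,0,0,0,0,0],[-1,0,0,0,0,0,0],[-1,0,0,0,0,0,0],[-1,0,0,0,0,0,0],[-1,0,0,0,0,0,0],[-1,0,0,0,0,0,0],[-1,0,0,0,0,0,0],[-1,0,0,0,0,0,0],[-1,0,0,0,0,0,0],[-1,0,0,0,0,0,0]]]' >/dev/null
python3 - <<'E'
from h import *
a=cv2.imread('pics/w18.png')
w=cam('wrist');crop(w,0,0,640,400,1.25,'w19.png');b=cv2.imread('pics/w19.png');print('diff',np.abs(a.astype(int)-b)[130:320,200:560].mean())
crop(w,160,90,280,180,2.8,'w20.png')
P=[onz(w,(u/1.25,v/1.25),.07)[:2] for u,v in ((264,163),(480,166),(470,314),(278,312))]
c=np.mean(P,0);m=c-np.array([.5278,.0256]);print(c,'travel',m@[-.264,-.965],'lateral',m@[.965,-.264],[np.linalg.norm(P[i]-P[i-1]).round(4) for i in range(4)])
E
```

```text
diff 4.882461013645224
[ 0.52094631 -0.00443654] travel 0.03079463855907481 lateral 0.0013158386983596981 [np.float64(0.1083), np.float64(0.1451), np.float64(0.1079), np.float64(0.1433)]
```

View pics/w20.png

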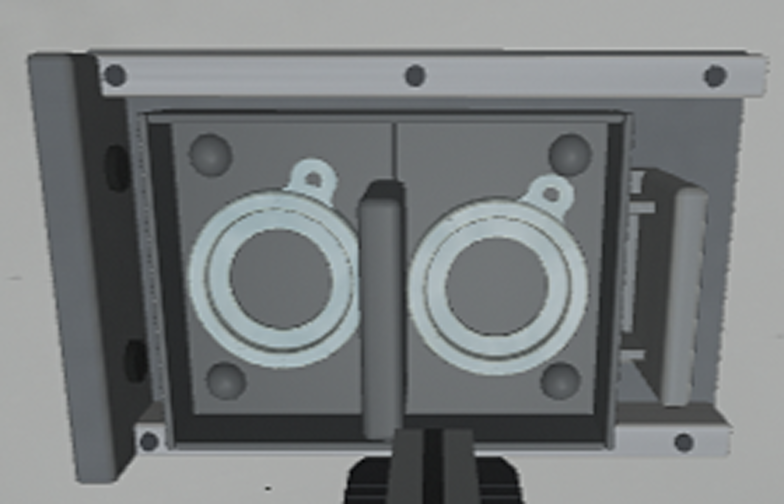

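```bash
python3 - <<'E'
from rig import env
s=env.observe();print(s['time_s'],s['ft_force']);print(env.close_job())
E
```

```text
21.6 [0.32769211 0.01990435 0.33214385]
the job is handed in; nothing more can be done
None
```

I set the tray, with both collars in it, on the slide, pushed the slide in to its stop and backed off. The latch caught, and I handed the job in at 21.6 s.

**Seating:** The tray went down without force until it touched at tool height 71.6 mm, against 71.4 mm expected for fully seated feet. The side view showed the tray level.

**Push:** The force rose to about 21 N while the tool almost stopped moving, so the slide was at its stop.

**Latch:** After I let go, the wrist picture put the slide's travel at 30.8 mm, close to the 31 mm expected when latched. About 1.3 s later the tray and push plate were at the same pixel positions by eye. A plain picture-to-picture difference was not zero (4.9 grey levels on average over the station). I put that down to arm settling or image noise and did not look into it further.

**Last state:** Both collars lay in the tray and the robot was touching nothing. The arm never came near the grease tin, the plug gauge or the black look-alike collar, and they look undisturbed in the last pictures, though I did not measure their positions.

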